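# Close up the carving-tool chest

## Robot

A 7-joint arm with a two-finger parallel gripper is mounted at the origin on the work surface. World frame = base frame: x ahead of the robot, y to its left, z up, the work surface at z = 0. Lengths are in mm, angles in rad, forces in N, time in s.
With the tool pointing down it reaches from about 400 to 875 mm from the base axis. Payload 4.4 kg.
Tool frame: the origin (TCP) lies on the centre line of the jaws, within the pads' length; the fingertips stand 14 mm ahead of it and the grasp point (between the pads) lies 5 mm behind it (tips_ahead is the distance from the TCP to the fingertips, in mm); z points along the fingers, y is the line along which they close (so a half turn about z gives the same grasp; the last joint's range is limited). The gripper opens to 85 mm and grips with 20 to 120 N. Pads are 22 mm wide; open, the fingers measure 114 mm over their backs; the gripper's body (76 mm by 85 mm) begins 54 mm behind the grasp point. The pads swing forward as they close: fully open they stand 13 mm farther back than shut.
Start: joints at [1.137, 0.628, 0.038, 1.517, -0.027, 0.996, -0.02], TCP at [233.744, -606.532, 245.313] pointing down, gripper open.
Joint ranges: [-3.06, 3.06], [-0.37, 2.12], [-1.25, 1.32], [0.18, 2.47], [-1.1, 4.24], [0.23, 1.98], [-2.94, 2.94]. Speed limits (rad/s): [2.57, 2.57, 3.14, 3.14, 3.14, 3.14, 3.14].

## Interface

Orientations are given as [roll, pitch, yaw] about the fixed x, y, z axes, in that order (R = Rz(yaw) Ry(pitch) Rx(roll)).
In Python, from cell import * gives the robot as it stands.
- The arm moves only by the tool move_arm, never from a script. Its argument "rows" is text: rows parted by semicolons, each of 7 numbers parted by spaces: the shift along the tool's x, y, z scaled (see below), then the turn, a rotation vector about the tool's x, y, z scaled (see below), then the closure, from -1 (fully open) to 1 (shut). A call has 1 to 12 rows; each row is the pose to reach, as a shift and turn from the pose commanded when the call began, along the tool's axes at that moment; what a row does not reach only later rows make up. The controller multiplies each number of a shift by 0.3 m and each number of a turn by pi/2 rad. A row lasts 1/12 s, in which the tool goes at most 41.7 mm and 7.16 degrees, less where a joint would pass 70% of its speed; a pose out of reach is approached as far as the arm can. A call with a number of a shift or a turn outside -1 to 1 is refused whole. A call with a gripper value outside its range is refused whole. The fingers move at their own pace and stop on an object; the grip force is fixed at half the most. Time passes only in rows, so rows that repeat a pose let the fingers close. It gives the time, the measured TCP pose, the force, the opening and the grip force at its end, in the units of the state.
- read_state(): the state, without advancing time (a new reading comes with each control period).
- get_image(name): name is "scene" or "top" or "wrist"; returns a dict with "img" (400x640x3 uint8, red, green, blue), "vfov" (degrees; the focal length in pixels is half the picture's height over the tangent of half this angle, whatever the lens; pixels are square), "cx", "cy" (the principal point, pixels), "extrinsics" (4x4, takes a point from camera to world coordinates); the wrist camera has in their place "T_tool_cam" (4x4, takes a point from camera to tool coordinates, whose origin is the TCP and whose axes are the flange's). Camera axes: x right, y up, looking along -z (the intrinsics and any distortion apply to the point x, -y, -z); pixel columns grow to the right and rows downward; lengths in mm; the calibration is good to about 2 mm. A picture is of the moment at which its call begins: read the wrist's pose just before it. There is no depth.
- finish_job(): hands the job in; it is judged then, once.
The state is a dict: "clock": time; "qpos": joint angles; "qd": joint speeds; "tau": joint torques, N m; "eef_pos": TCP position; "tool_rot": TCP orientation; "force": force on the tool from outside, world axes, zero at the start; "torque": the same for the moment, N m; "width": finger opening in mm; "gripper_force": force on a finger pad.
Only numpy, scipy, OpenCV 4.12 (cv2) and the standard library are available. Lean on these libraries where they do the work, as an engineer would, in place of code of your own. Each camera call takes 0.05 s, during which the arm holds its last target. There are 200 camera calls.

## Task

Carving is finished for the day: close up the plywood tool chest by pushing both of its drawers fully home and pressing the raised lid down until it is fully shut, in whichever order suits. Use only the fingertips or the outside of the fingers, from the outside of the chest: pinch nothing, keep the fingers out of the drawers and from under the lid, and slam nothing. Leave the bottle, bowl, baren and brush pot around it standing where they are.

Things in the scene. Friction and masses are not known exactly. Their poses are not given: they have to be found in the camera images.
- chest: Plywood desktop tool chest, 200 deep (x) x 360 wide (y) x 100 high without its lid, walls 9; heavy, it stands fast on the table. Origin: centre of its underside, on the table. Its -x side is the front, with two drawers side by side; +y is its left, z up. Only its place and its turn about z vary (within 0.25 rad of facing the robot).
- left_drawer (a joint): How far the drawer on the chest's +y half stands open, in m: 0 is fully home (front flush with the chest's front), it grows as the drawer slides out along the chest's -x; 0.11 at most. It starts 0.03 to 0.075 open. It slides stiffly (about 2 to 3 N), stays where it is left and stops firmly at 0. No catch, no spring.
- right_drawer (a joint): The same for the drawer on the chest's -y half.
- left_front (a point): Point midway across the outer face of the left drawer's front, 36 above the table; moves with the drawer. x points into the chest (the way to push), z up. The front is a flat brown board 162 wide, from 14 to 64 above the table, 14 thick with its lining board; a finger notch 44 wide, 12 deep is cut in the middle of its top edge (solid there up to 52 above the table). No handle.
- right_front (a point): The same point on the right drawer's front.
- lid (a joint): Opening angle of the lid, rad: 0 fully shut, flat on the chest; starts 0.75 to 1.1 open. The hinge runs along the chest's y at its rear (+x) top edge; the free edge is towards the robot and rises as the lid opens. Stiff torque hinges: it stays where it is left and does not fall; 1 to 5 N pressed down near the free edge moves it. Firm stop at 0, no latch.
- lid_edge (a point): Middle of the lid's free (front) edge on its outer (upper) face; moves with the lid. The lid is a flat plywood board 200 (x) x 360 (y) x 12 thick with brass corners, no knob. x points along the lid from the free edge to the hinge, z out of the outer face (up when shut). Shut, this point is above the chest's front face, 112 above the table.
- lid_hinge (a point): Point on the lid's hinge line, at its middle, on the lid's under face: 100 above the table at the chest's rear top edge, 200 from the free edge. It turns with the lid.
- lid_lining: Cork panel 178 x 338 x 4 on the under side of the lid (its inside); the fingers must not touch it.
- left_tray: Inside of the left drawer: the open wooden box with knives behind the front board (inner board, sides, floor, 155 wide, 179 long, 42 high); the fingers must not touch it. Origin at the foot of the front board's outer face, midway across.
- right_tray: The same for the right drawer, with rollers in it.
- gouge_tray: Row of gouges lying in the compartment under the lid; the fingers must not touch them. Origin: centre of that compartment's floor, 71 above the table.
- bottle: Loose white bottle with a blue label, 64 across, 190 tall; bystander beside or in front of the chest's side. Origin under its centre.
- bowl: Loose white bowl with a blue rim, 120 across, 46 high; bystander. Origin under its centre.
- baren: Loose baren (round printing pad), straw-coloured disc 120 across, 15 high, with a strap-like grip to 36 high; bystander. Origin under its centre.
- brush_pot: Loose dark pot of brushes, 72 across, 95 high, the brushes reach 190; bystander. Origin under its centre.

How it is judged:
By the outcome, as a careful person would: the job done as asked, in the order asked, and still so for the second after the job is handed in, with the robot touching nothing.
It also fails if it takes over 54 s, if anything falls off the work surface, if the arm or the gripper's body presses on something with over 40 N, if the wrist force passes 120 N, or if a joint passes its speed limit or range.

## Working session

There is one attempt and no reset: what is moved stays moved. The work goes in short steps, Python scripts to look and compute and a tool call to move; the robot and the scene stay as the last step left them, time stands still between calls to the robot, and variables do not carry over. Pictures are saved under pics/ and viewed, at most 10 in all, crops included, and the job is handed in when it is done.

Besides the shell and the picture viewer there is one more tool, called by a JSON object that holds its "api" and its "payload", one argument or row to a line. move_arm: Moves the arm, as the interface text tells. Its arguments: {"type":"object","properties":{"rows":{"type":"string"}},"required":["rows"]}

```bash
mkdir -p pics
python3 - <<'E'
from cell import *
import cv2,pickle
d={}
for n in ("scene","top"):
    g=get_image(n); d[n]=g
    cv2.imwrite(f"pics/{n}0.png",g["img"][:,:,::-1]); print(n,g["vfov"],g["cx"],g["cy"],g["extrinsics"], [k for k in g])
pickle.dump(d,open("d0.pkl","wb"))
s=read_state();print(s["eef_pos"],s["tool_rot"],s["clock"],s["force"])
E
```

```text
scene 54.31421957097494 309.21784210032564 198.69055683452655 [[ 8.63833110e-01  4.74203574e-01 -1.70068600e-01  4.46806747e+02]
 [-5.03751593e-01  8.16540643e-01 -2.81949838e-01 -2.37631602e+02]
 [ 5.16630297e-03  3.29229934e-01  9.44235649e-01  9.36807698e+02]
 [ 0.00000000e+00  0.00000000e+00  0.00000000e+00  1.00000000e+00]] ['img', 'vfov', 'cx', 'cy', 'extrinsics']
top 51.24954323306016 323.37895836058095 200.52849488741666 [[-2.75625311e-02  9.92135897e-01 -1.22092872e-01  4.92670362e+02]
 [-9.99483682e-01 -2.93700819e-02 -1.30295280e-02  3.56205351e+00]
 [-1.65129401e-02  1.21670707e-01  9.92433152e-01  9.81328069e+02]
 [ 0.00000000e+00  0.00000000e+00  0.00000000e+00  1.00000000e+00]] ['img', 'vfov', 'cx', 'cy', 'extrinsics']
[ 233.56016886 -606.03454629  244.49546954] [-3.1399342e+00  9.7392180e-06  3.6779961e-01] 0.1 [ 0.56637694  0.41907995 -0.34361683]
```

```bash
ls .
```

```text
d0.pkl
pics
```

View pics/scene0.png

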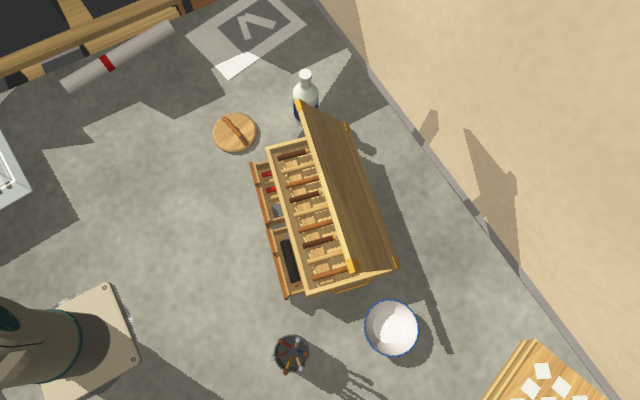

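View pics/top0.png

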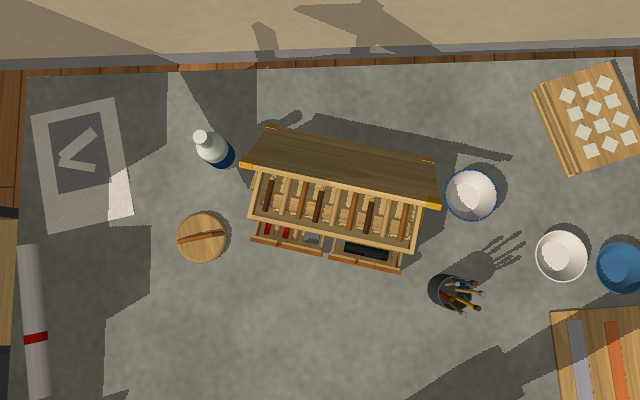

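Scene and top views: the chest is at about (325,200) in top, turned slightly clockwise. The lid is raised and both drawers are open by different amounts. The bottle is behind its left at (215,150), the baren front-left at (203,237), the bowl at (470,195) and the pot at (455,292). I'll zoom in for corner pixels.

Run:
```python
import cv2
for n,(x,y,w,h),k in (("top",(235,115,215,165),3.6),("scene",(235,90,180,215),2.75)):
    im=cv2.imread(f"pics/{n}0.png")[y:y+h,x:x+w]
    im=cv2.resize(im,None,fx=k,fy=k,interpolation=cv2.INTER_CUBIC)
    for v in range(0,w,10): 
        c=(0,255,255) if (x+v)%50==0 or (x+v)%50==0 else (255,255,255)
    for gx in range(x//20*20+20,x+w,20):
        cv2.line(im,(int((gx-x)*k),0),(int((gx-x)*k),8),(0,255,255),1); cv2.putText(im,str(gx),(int((gx-x)*k)-10,20),0,.35,(0,255,255),1)
    for gy in range(y//20*20+20,y+h,20):
        cv2.line(im,(0,int((gy-y)*k)),(8,int((gy-y)*k)),(0,255,255),1); cv2.putText(im,str(gy),(10,int((gy-y)*k)+4),0,.35,(0,255,255),1)
    cv2.imwrite(f"pics/{n}crop.png",im); print(im.shape)
```

```text
(594, 774, 3)
(591, 495, 3)
```

View pics/topcrop.png

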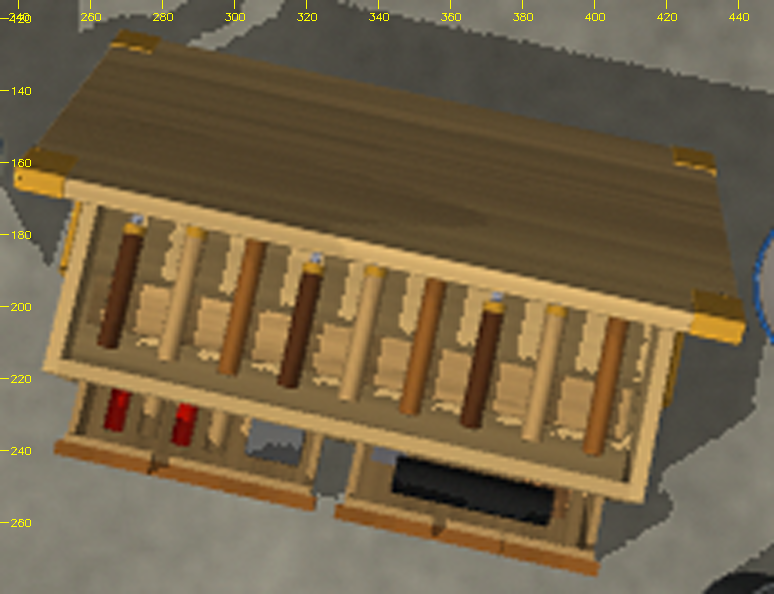

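View pics/scenecrop.png

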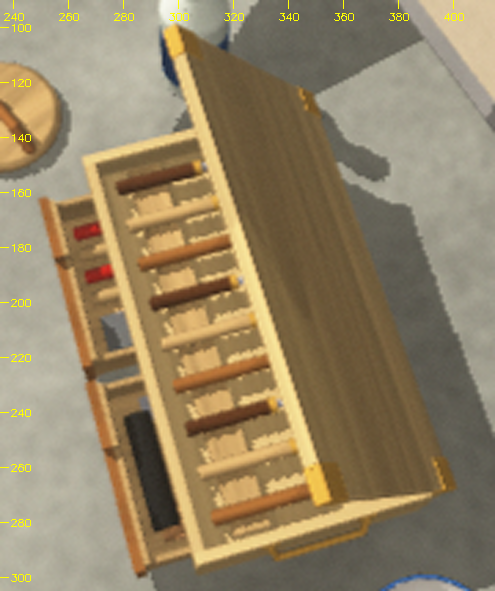

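Top crop pixels: chest front rim corners (45,368) and (640,500). Left drawer front outer edge (55,452)–(313,510), right (337,518)–(597,576). Lid free edge (20,168)–(743,322). The scene crop shows the same points at (83,158), (197,570), (40,198), (90,375), (90,380), (140,575), (177,27) and (330,500).

```bash
cat > h.py <<'E'
import numpy as np,pickle,cv2
d=pickle.load(open("d0.pkl","rb")); OFF={"top":(235,115,3.6),"scene":(235,90,2.75)}
def ray(g,u,v):
    f=200/np.tan(np.radians(g["vfov"]/2)); E=np.array(g["extrinsics"])
    r=E[:3,:3]@np.array([(u-g["cx"])/f,-(v-g["cy"])/f,-1]); return E[:3,3],r/np.linalg.norm(r)
def cray(n,c):
    ox,oy,k=OFF[n]; return ray(d[n],(c[0]+.5)/k-.5+ox,(c[1]+.5)/k-.5+oy)
def plane(o,r,z): return o+r*(z-o[2])/r[2]
def tri(a,b):
    A=sum(np.eye(3)-np.outer(r,r) for o,r in(a,b)); B=sum((np.eye(3)-np.outer(r,r))@o for o,r in(a,b))
    p=np.linalg.solve(A,B); return p,[np.linalg.norm(np.cross(p-o,r)) for o,r in(a,b)]
E
python3 - <<'E'
from h import *
np.set_printoptions(precision=1,suppress=True)
P={"rimL":((45,368),(83,158),100),"rimR":((640,500),(197,570),100),
"LdL":((55,452),(40,198),64),"LdR":((313,510),(90,375),64),"RdL":((337,518),(90,380),64),"RdR":((597,576),(140,575),64),
"lidLo":((20,168),(180,25),250),"lidLi":((15,190),(165,32),250),"lidRo":((743,322),(330,500),250),"lidRi":((740,343),(313,503),250),
"hingeR":((715,152),(455,488),112),"hingeL":((118,30),(312,88),112)}
for k,(t,s,z) in P.items():
    a,b=cray("top",t),cray("scene",s); p,e=tri(a,b); print(k,p,np.round(e,1),plane(*a,z),plane(*b,z))
d0=d["top"]
for n,uv,z in(("bottle base",(228,158),0),("bottle cap",(200,137),190),("baren",(203,237),15),("bowl",(471,195),46),("potRim",(450,291),95)): print(n,plane(*ray(d0,*uv),z))
for n,uv,z in(("bottle cap",(305,76),190),("baren",(235,132),15),("bowl",(391,328),46),("pot",(290,353),95)): print(n,plane(*ray(d["scene"],*uv),z))
E
```

```text
rimL [571.5 178.3  98.7] [0.4 0.4] [570.9 178.1 100. ] [571.7 177.6 100. ]
rimR [ 483.7 -171.2   82.3] [0.2 0.2] [ 484.  -167.8  100. ] [ 482.8 -172.5  100. ]
LdL [523.7 178.6  67. ] [1.3 1.3] [522.5 179.4  64. ] [525.3 179.7  64. ]
LdR [485.4  23.   33.6] [2.7 2.7] [483.1  22.9  64. ] [486.6  13.7  64. ]
RdL [481.1   7.8  73.5] [3.1 3.1] [477.9   8.5  64. ] [484.6   9.8  64. ]
RdR [ 441.  -148.8   53.6] [2.5 2.5] [ 439.2 -146.6   64. ] [ 443.4 -150.4   64. ]
lidLo [657.5 157.4 261.9] [2.3 2.3] [657.9 160.4 250. ] [663.6 164.  250. ]
lidLi [647.5 161.4 255.6] [1.8 1.8] [646.8 162.9 250. ] [651.  164.4 250. ]
lidRo [ 569.1 -190.1  262. ] [0.1 0.1] [ 570.2 -193.3  250. ] [ 571.3 -189.3  250. ]
lidRi [ 558.3 -186.8  266.7] [0.1 0.1] [ 560.  -191.2  250. ] [ 561.  -185.5  250. ]
hingeR [ 685.4 -220.4  111. ] [0.7 0.7] [ 685.9 -220.3  112. ] [ 684.4 -220.2  112. ]
hingeL [772.3 130.1 115. ] [1.7 1.7] [771.5 130.9 112. ] [775.3 131.2 112. ]
bottle base [723.5 243.5   0. ]
bottle cap [722.5 252.1 190. ]
baren [534.6 298.   15. ]
bowl [ 610.4 -316.6   46. ]
potRim [ 404.8 -242.4   95. ]
bottle cap [722.1 245.9 190. ]
baren [536.8 299.   15. ]
bowl [ 611.  -317.7   46. ]
pot [ 399.7 -250.5   95. ]
```

```bash
cat > g.py <<'E'
import numpy as np
from scipy.spatial.transform import Rotation as R
from cell import *
YAW=-0.2466; F=np.array([527.5,4,0]); X=np.array([np.cos(YAW),np.sin(YAW),0]); Y=np.array([-X[1],X[0],0]); Z=np.array([0,0,1.])
def C(x,y,z): return F+x*X+y*Y+z*Z      # chest frame, x from front face
def plan(p,tilt=0.3,label=""):
    s=read_state(); Rc=R.from_euler("xyz",s["tool_rot"]); Rd=R.from_euler("xyz",[np.pi,0,YAW])*R.from_rotvec([0,tilt,0])
    print(label,"shift",np.round(Rc.inv().apply(p-s["eef_pos"])/300,3),"turn",np.round((Rc.inv()*Rd).as_rotvec()/(np.pi/2),3))
def st():
    s=read_state(); e=np.array(s["eef_pos"]); print("t",round(s["clock"],2),"p",np.round(e,1),"chest",np.round([(e-F)@X,(e-F)@Y,e[2]],1),"rot",np.round(s["tool_rot"],3),"F",np.round(s["force"],1),"w",s["width"],"q",np.round(s["qpos"],2))
E
python3 -c "
from g import *
st()
plan(np.array([330,-330,280]),0,'mid'); plan(C(-47-14.6-25,-88,270),.3,'pre')
print(C(-47-14.6-25,-88,270))"
```

```text
t 0.1 p [ 233.6 -606.   244.5] chest [-136.1 -663.3  244.5] rot [-3.14   0.     0.368] F [ 0.6  0.4 -0.3] w 85.60857492656328 q [ 1.14  0.63  0.04  1.52 -0.03  1.   -0.02]
mid shift [ 0.631 -0.743 -0.117] turn [-0.001  0.     0.391]
pre shift [ 1.24  -1.472 -0.083] turn [-0.06   0.185  0.388]
[422.03829925 -60.1980504  270.        ]
```

{"api": "move_arm", "payload": {
  "rows": "0.06 -0.07 -0.05 0 0 0.05 1; 0.12 -0.14 -0.1 0 0 0.1 1; 0.19 -0.22 -0.12 0 0 0.15 1; 0.25 -0.3 -0.12 0 0 0.2 1; 0.31 -0.37 -0.12 0 0 0.25 1; 0.38 -0.45 -0.12 0 0 0.3 1; 0.44 -0.52 -0.12 0 0 0.35 1; 0.5 -0.6 -0.12 0 0 0.39 1; 0.57 -0.67 -0.12 0 0 0.39 1; 0.62 -0.73 -0.12 0 0 0.39 1; 0.63 -0.74 -0.12 0 0 0.39 1"
}}

```text
clock: 1.02
eef_pos: [331.7, -326.7, 281.0]
tool_rot: [-3.138, 0.001, -0.239]
force: [-0.5, 0.6, 0.1]
width: -0.2
gripper_force: 0.0
```

```bash
python3 -c "
from g import *
st(); plan(C(-47-14.6-25,-88,270),.3,'pre')"
```

```text
t 1.02 p [ 331.7 -326.7  281. ] chest [-109.1 -368.5  281. ] rot [-3.138e+00  1.000e-03 -2.390e-01] F [-0.5  0.6  0.1] w -0.19915275390286488 q [ 0.59  0.32  0.18  1.97 -0.08  0.86 -1.01]
pre shift [ 0.082 -0.934  0.04 ] turn [-0.003  0.192  0.004]
```

{"api": "move_arm", "payload": {
  "rows": "0.01 -0.09 0.01 0 0 0 1; 0.02 -0.18 0.01 0 0 0 1; 0.03 -0.27 0.02 0 0 0 1; 0.04 -0.36 0.02 0 0.03 0 1; 0.04 -0.45 0.03 0 0.06 0 1; 0.05 -0.54 0.03 0 0.09 0 1; 0.06 -0.63 0.04 0 0.12 0 1; 0.07 -0.72 0.04 0 0.15 0 1; 0.08 -0.81 0.04 0 0.18 0 1; 0.08 -0.9 0.04 0 0.19 0 1; 0.08 -0.93 0.04 0 0.19 0 1; 0.08 -0.93 0.04 0 0.19 0 1"
}}

```text
clock: 2.02
eef_pos: [421.7, -64.4, 269.3]
tool_rot: [-3.142, -0.299, -0.24]
force: [-0.2, -0.0, -0.0]
width: 0.3
gripper_force: 0.0
```

```bash
python3 -c "
from g import *
st(); plan(C(-47-14.6-25,-88,46),.3,'down')"
```

```text
t 2.02 p [421.7 -64.4 269.3] chest [-85.9 -92.2 269.3] rot [-3.142 -0.299 -0.24 ] F [-0.2 -0.  -0. ] w 0.33454699116060493 q [-0.07  0.16  0.12  2.31  0.1   0.38 -1.84]
down shift [-0.221 -0.014  0.711] turn [-0.001  0.001  0.004]
```

{"api": "move_arm", "payload": {
  "rows": "-0.02 0 0.07 0 0 0 1; -0.04 0 0.14 0 0 0 1; -0.07 0 0.22 0 0 0 1; -0.1 -0.01 0.32 0 0 0 1; -0.13 -0.01 0.42 0 0 0 1; -0.16 -0.01 0.52 0 0 0 1; -0.19 -0.01 0.62 0 0 0 1; -0.21 -0.01 0.68 0 0 0 1; -0.22 -0.01 0.71 0 0 0 1; -0.22 -0.01 0.71 0 0 0 1"
}}

```text
clock: 2.85
eef_pos: [452.3, -84.2, 140.7]
tool_rot: [3.141, -0.245, -0.242]
force: [-0.4, 0.1, 0.1]
width: -0.1
gripper_force: 0.0
```

```bash
python3 -c "
from g import *
import cv2
st(); plan(C(-14.6-10,-88,46),.3,'push')
im=[cv2.resize(get_image(n)['img'][y:y+200,x:x+260,::-1],None,fx=1.5,fy=1.5) for n,x,y in(('top',220,110),('scene',200,120))]
cv2.imwrite('pics/c1.png',cv2.hconcat(im))"
```

```text
t 2.85 p [452.3 -84.2 140.7] chest [ -51.4 -103.9  140.7] rot [ 3.141 -0.245 -0.242] F [-0.4  0.1  0.1] w -0.08450351853609482 q [ 0.36  0.5  -0.37  2.34  1.22  0.23 -2.94]
push shift [ 0.01  -0.053  0.328] turn [-0.     0.035  0.003]
```

View pics/c1.png

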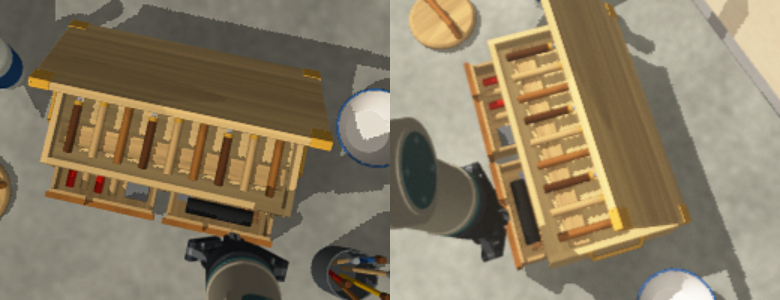

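The arm hit a wrist limit (joints 6 and 7) before getting down, and the fingers are above the front of the right drawer without touching. I'll back up and turn the tool a quarter turn, so the last joint is near mid-range, with much less tilt.

```bash
sed -i 's/def plan(p,tilt=0.3,label="")/def plan(p,tilt=0.1,label="",dy=np.pi\/2)/; s/Rd=.*$/Rd=R.from_rotvec(-tilt*Y)*R.from_euler("xyz",[np.pi,0,YAW+dy])/' g.py; python3 -c "
from g import *
plan(C(-80,-92,230),0,'up',0); plan(C(-80,-92,230),0.1,'up45',.785);plan(C(-80,-92,230),0.1,'up90')"
```

```text
up shift [-0.021 -0.037 -0.311] turn [-0.    -0.157  0.003]
up45 shift [-0.021 -0.037 -0.311] turn [ 0.036 -0.088 -0.496]
up90 shift [-0.021 -0.037 -0.311] turn [ 0.073 -0.073 -0.995]
```

{"api": "move_arm", "payload": {
  "rows": "0 0 -0.05 0 0 0 1; 0 0 -0.12 0 -0.03 0 1; 0 -0.02 -0.2 0 -0.06 0 1; -0.01 -0.03 -0.27 0 -0.1 0 1; -0.02 -0.04 -0.31 0 -0.13 0 1; -0.02 -0.04 -0.31 0 -0.15 0 1; -0.02 -0.04 -0.31 0 -0.15 0 1"
}}

```text
clock: 3.53
eef_pos: [428.2, -63.8, 231.8]
tool_rot: [3.141, -0.013, -0.24]
force: [1.0, -1.1, 0.4]
width: -0.1
gripper_force: 0.0
```

```bash
python3 -c "
from g import *
st();plan(C(-85,-90,230),0,'up90')"
```

```text
t 3.53 p [428.2 -63.8 231.8] chest [-79.7 -90.  231.8] rot [ 3.141 -0.013 -0.24 ] F [ 1.  -1.1  0.4] w -0.134014687645125 q [ 0.71  0.45 -0.87  2.1   0.5   0.79 -2.28]
up90 shift [-0.018 -0.     0.006] turn [ 0.007 -0.006 -0.996]
```

{"api": "move_arm", "payload": {
  "rows": "-0.02 0 0 0 0 -0.08 1; -0.02 0 0 0 0 -0.16 1; -0.02 0 0 0 0 -0.24 1; -0.02 0 0 0 0 -0.32 1; -0.02 0 0 0 0 -0.4 1; -0.02 0 0 0 0 -0.48 1; -0.02 0 0 0 0 -0.56 1; -0.02 0 0 0 0 -0.64 1; -0.02 0 0 0 0 -0.72 1; -0.02 0 0 0 0 -0.8 1; -0.02 0 0 0 0 -0.88 1; -0.02 0 0 0 0 -0.95 1"
}}

```text
clock: 4.53
eef_pos: [420.1, -62.0, 229.9]
tool_rot: [3.132, 0.001, 1.261]
force: [-0.3, -0.2, 0.4]
width: -0.4
gripper_force: 0.0
```

```bash
python3 -c "
from g import *
st();plan(C(-85,-88,53),0.1,'down')"
```

```text
t 4.53 p [420.1 -62.  229.9] chest [-88.1 -90.3 229.9] rot [3.132e+00 1.000e-03 1.261e+00] F [-0.3 -0.2  0.4] w -0.3591773816538839 q [ 0.9   0.58 -1.21  2.12  0.71  0.92 -1.03]
down shift [0.009 0.004 0.59 ] turn [-0.057  0.003 -0.04 ]
```

{"api": "move_arm", "payload": {
  "rows": "0 0 0.06 -0.02 0 -0.04 1; 0 0 0.13 -0.04 0 -0.04 1; 0 0 0.2 -0.06 0 -0.04 1; 0 0 0.27 -0.06 0 -0.04 1; 0 0 0.34 -0.06 0 -0.04 1; 0.01 0 0.4 -0.06 0 -0.04 1; 0.01 0 0.45 -0.06 0 -0.04 1; 0.01 0 0.45 -0.06 0 -0.04 1"
}}

```text
clock: 5.2
eef_pos: [421.1, -59.4, 93.5]
tool_rot: [3.042, 0.005, 1.318]
force: [-0.2, -0.2, -0.1]
width: 0.3
gripper_force: 0.0
```

```bash
python3 -c "
from g import *
st();plan(C(-85,-88,53),0.1,'down')"
```

```text
t 5.2 p [421.1 -59.4  93.5] chest [-87.7 -87.4  93.5] rot [3.042 0.005 1.318] F [-0.2 -0.2 -0.1] w 0.2555090372516491 q [ 0.64  0.74 -0.87  2.32  1.3   0.6  -1.53]
down shift [-0.001 -0.004  0.135] turn [ 0.     0.003 -0.003]
```

{"api": "move_arm", "payload": {
  "rows": "0 0 0.04 0 0 0 1; 0 0 0.08 0 0 0 1; 0 0 0.12 0 0 0 1; 0 0 0.135 0 0 0 1; 0 0 0.135 0 0 0 1"
}}

```text
clock: 5.62
eef_pos: [427.0, -60.8, 55.1]
tool_rot: [3.038, 0.004, 1.317]
force: [0.3, -0.5, -0.1]
width: 0.2
gripper_force: 0.0
```

```bash
python3 -c "
from g import *
import cv2
st();plan(C(-47-15.8,-88,53),0.1,'contact');plan(C(-15.8,-88,53),0.1,'home')
im=[cv2.resize(get_image(n)['img'][y:y+200,x:x+260,::-1],None,fx=1.5,fy=1.5) for n,x,y in(('top',220,110),('wrist',190,150))]
cv2.imwrite('pics/c2.png',cv2.hconcat(im))"
```

```text
t 5.62 p [427.  -60.8  55.1] chest [-81.7 -87.3  55.1] rot [3.038 0.004 1.317] F [ 0.3 -0.5 -0.1] w 0.18188496963638592 q [ 0.59  0.82 -0.81  2.33  1.49  0.59 -1.69]
contact shift [-0.002  0.062  0.014] turn [ 0.002  0.003 -0.004]
home shift [-0.001  0.218  0.03 ] turn [ 0.002  0.003 -0.004]
```

View pics/c2.png

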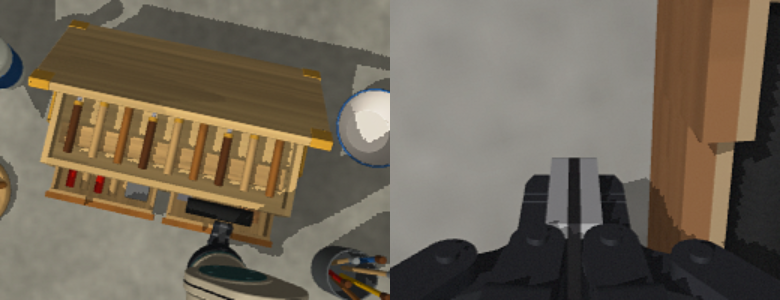

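The top and wrist views show the shut fingertips in front of the right drawer's notch, clear of the board. The finger linkage bulges towards the chest along the closing axis, so I'll make another quarter turn to put the slim side forward.

```bash
python3 -c "
from g import *
plan(C(-85,-88,53),0.1,'turn',np.pi-.001);plan(C(-85,-88,53),0.1,'half',np.pi*.75)"
```

```text
turn shift [-0.003 -0.014  0.008] turn [ 1.000e-03  5.000e-03 -1.004e+00]
half shift [-0.003 -0.014  0.008] turn [ 0.002  0.004 -0.504]
```

{"api": "move_arm", "payload": {
  "rows": "0 -0.01 0 0 0 -0.08 1; 0 -0.01 0 0 0 -0.16 1; 0 -0.01 0 0 0 -0.24 1; 0 -0.01 0 0 0 -0.32 1; 0 -0.01 0 0 0 -0.4 1; 0 -0.01 0 0 0 -0.48 1; 0 -0.01 0 0 0 -0.56 1; 0 -0.01 0 0 0 -0.64 1; 0 -0.01 0 0 0 -0.72 1; 0 -0.01 0 0 0 -0.8 1; 0 -0.01 0 0 0 -0.88 1; 0 -0.01 0 0 0 -0.96 1"
}}

```text
clock: 6.72
eef_pos: [425.1, -60.0, 55.9]
tool_rot: [3.138, 0.106, 2.823]
force: [-0.3, 0.3, 0.2]
width: 0.2
gripper_force: 0.0
```

```bash
sed -i 's/dy=np.pi\/2/dy=np.pi-.001/' g.py; python3 -c "
from g import *
st();plan(C(-47-12.4,-88,54),0.1,'contact');plan(C(-12.4,-88,54),0.1,'home')"
```

```text
t 6.72 p [425.1 -60.   55.9] chest [-83.7 -87.1  55.9] rot [3.138 0.106 2.823] F [-0.3  0.3  0.2] w 0.22767787842840836 q [ 0.6   0.82 -0.82  2.34  1.5   0.6  -0.2 ]
contact shift [-0.08   0.003  0.015] turn [-0.003  0.004 -0.045]
home shift [-0.235  0.014  0.032] turn [-0.003  0.004 -0.045]
```

{"api": "move_arm", "payload": {
  "rows": "-0.03 0 0.01 0 0 -0.04 1; -0.06 0 0.01 0 0 -0.04 1; -0.075 0 0.01 0 0 -0.04 1; -0.085 0 0.01 0 0 -0.04 1; -0.1 0 0.015 0 0 -0.04 1; -0.115 0 0.015 0 0 -0.04 1; -0.13 0.01 0.015 0 0 -0.04 1; -0.145 0.01 0.02 0 0 -0.04 1; -0.16 0.01 0.02 0 0 -0.04 1; -0.175 0.01 0.02 0 0 -0.04 1; -0.19 0.01 0.025 0 0 -0.04 1; -0.2 0.01 0.025 0 0 -0.04 1"
}}

```text
clock: 7.72
eef_pos: [483.9, -76.2, 53.7]
tool_rot: [-3.14, 0.105, 2.88]
force: [-2.1, 0.9, -0.8]
width: 0.2
gripper_force: 1.1
```

```bash
python3 -c "
from g import *
st();plan(C(-12.4,-88,54),0.1,'home')"
```

```text
t 7.72 p [483.9 -76.2  53.7] chest [-22.7 -88.4  53.7] rot [-3.14   0.105  2.88 ] F [-2.1  0.9 -0.8] w 0.20602049035892592 q [ 0.62  0.86 -0.82  2.18  1.34  0.63  0.1 ]
home shift [-0.034  0.002  0.003] turn [-0.002  0.003 -0.009]
```

{"api": "move_arm", "payload": {
  "rows": "-0.008 0 0 0 0 0 1; -0.016 0 0 0 0 0 1; -0.022 0 0 0 0 0 1; -0.028 0 0 0 0 0 1; -0.033 0 0 0 0 0 1; -0.037 0 0 0 0 0 1; -0.04 0 0 0 0 0 1; -0.04 0 0 0 0 0 1"
}}

```text
clock: 8.38
eef_pos: [493.3, -79.3, 54.8]
tool_rot: [-3.138, 0.103, 2.88]
force: [-5.0, 1.1, 0.2]
width: 0.2
gripper_force: 2.6
```

{"api": "move_arm", "payload": {
  "rows": "-0.004 0 0 0 0 0 1; -0.008 0 0 0 0 0 1; -0.012 0 0 0 0 0 1; -0.012 0 0 0 0 0 1"
}}

```text
clock: 8.72
eef_pos: [493.5, -79.4, 54.8]
tool_rot: [-3.138, 0.098, 2.881]
force: [-12.5, 3.5, 5.3]
width: -0.1
gripper_force: 6.4
```

```bash
python3 -c "
from g import *
st()"
```

```text
t 8.72 p [493.5 -79.4  54.8] chest [-12.6 -89.2  54.8] rot [-3.138  0.098  2.881] F [-12.5   3.5   5.3] w -0.09572584436596307 q [ 0.62  0.87 -0.83  2.15  1.29  0.65  0.16]
```

{"api": "move_arm", "payload": {
  "rows": "0.03 0 0 0 0 0 1; 0.1 0 0 0 0 0 1; 0.17 0.02 0 0 0 0 1; 0.22 0.08 0 0 0 0 1; 0.23 0.15 0 0 0 0 1; 0.23 0.22 0 0 0 0 1; 0.23 0.3 0 0 0 0 1; 0.23 0.38 0 0 0 0 1; 0.23 0.46 0 0 0 0 1; 0.23 0.53 0 0 0 0 1; 0.23 0.58 0 0 0 0 1; 0.23 0.59 0 0 0 0 1"
}}

```text
clock: 9.72
eef_pos: [479.9, 112.4, 48.7]
tool_rot: [3.139, 0.108, 2.882]
force: [0.4, 1.1, -0.3]
width: 0.2
gripper_force: 0.0
```

```bash
python3 -c "
from g import *
st();plan(C(-80,88,54),0.1,'set');plan(C(-47-12.4,88,54),0.1,'contact');plan(C(-12.4,88,54),0.1,'home')"
```

```text
t 9.72 p [479.9 112.4  48.7] chest [-72.6  93.5  48.7] rot [3.139 0.108 2.882] F [ 0.4  1.1 -0.3] w 0.16452027376692113 q [ 0.23  0.9  -0.87  2.17  1.36  0.72 -0.31]
set shift [ 0.022 -0.018 -0.02 ] turn [ 0.001  0.005 -0.007]
contact shift [-0.046 -0.018 -0.013] turn [ 0.001  0.005 -0.007]
home shift [-0.202 -0.016  0.004] turn [ 0.001  0.005 -0.007]
```

{"api": "move_arm", "payload": {
  "rows": "0 -0.01 -0.02 0 0 0 1; -0.02 -0.02 -0.02 0 0 0 1; -0.04 -0.02 -0.015 0 0 0 1; -0.053 -0.02 -0.015 0 0 0 1; -0.067 -0.02 -0.015 0 0 0 1; -0.08 -0.02 -0.015 0 0 0 1; -0.095 -0.02 -0.01 0 0 0 1; -0.11 -0.02 -0.01 0 0 0 1; -0.125 -0.02 -0.01 0 0 0 1; -0.14 -0.02 -0.005 0 0 0 1; -0.155 -0.02 -0.005 0 0 0 1; -0.165 -0.02 0 0 0 0 1"
}}

```text
clock: 10.72
eef_pos: [524.6, 90.1, 53.2]
tool_rot: [-3.14, 0.106, 2.88]
force: [-2.0, 0.4, 0.9]
width: 0.2
gripper_force: 1.1
```

```bash
python3 -c "
from g import *
st();plan(C(-12.4,88,54),0.1,'home')"
```

```text
t 10.72 p [524.6  90.1  53.2] chest [-23.8  82.8  53.2] rot [-3.14   0.106  2.88 ] F [-2.   0.4  0.9] w 0.24205121325687115 q [ 0.29  0.91 -0.88  2.06  1.27  0.76 -0.12]
home shift [-0.038  0.018  0.001] turn [-0.002  0.004 -0.009]
```

{"api": "move_arm", "payload": {
  "rows": "-0.008 0 0 0 0 0 1; -0.016 0 0 0 0 0 1; -0.022 0 0 0 0 0 1; -0.028 0 0 0 0 0 1; -0.033 0 0 0 0 0 1; -0.037 0 0 0 0 0 1; -0.041 0 0 0 0 0 1; -0.045 0 0 0 0 0 1; -0.05 0 0 0 0 0 1; -0.05 0 0 0 0 0 1"
}}

```text
clock: 11.55
eef_pos: [535.0, 86.8, 54.1]
tool_rot: [-3.139, 0.1, 2.881]
force: [-8.5, 2.0, 1.3]
width: -0.0
gripper_force: 4.7
```

```bash
python3 -c "
from g import *
st()"
```

```text
t 11.55 p [535.   86.8  54.1] chest [-13.   82.2  54.1] rot [-3.139  0.1    2.881] F [-8.5  2.   1.3] w -0.017520820771806417 q [ 0.31  0.92 -0.88  2.03  1.24  0.77 -0.07]
```

{"api": "move_arm", "payload": {
  "rows": "-0.01 0 0 0 0 0 1; -0.01 0 0 0 0 0 1; 0.03 0 0 0 0 0 1; 0.1 0 0 0 0 0 1; 0.13 -0.02 -0.05 0 0 0 1; 0.13 -0.06 -0.15 0 0 0 1; 0.13 -0.11 -0.27 0 0 0 1; 0.13 -0.16 -0.39 0 0 0 1; 0.13 -0.2 -0.51 0 0 0 1; 0.13 -0.24 -0.63 0 0 0 1; 0.13 -0.26 -0.75 0 0 0 1; 0.13 -0.27 -0.87 0 0 0 1"
}}

```text
clock: 12.55
eef_pos: [453.1, 24.1, 312.0]
tool_rot: [-3.138, 0.105, 2.879]
force: [0.9, -0.7, 0.9]
width: -0.1
gripper_force: 0.0
```

```bash
python3 -c "
from g import *
import cv2
st();plan(C(108,0,310),0.1,'over')
t=get_image('top')['img'][:,:,::-1]; cv2.imwrite('pics/c3.png',cv2.resize(t[100:300,180:500],None,fx=2.4,fy=2.4,interpolation=cv2.INTER_CUBIC))"
```

```text
t 12.55 p [453.1  24.1 312. ] chest [-77.1   1.3 312. ] rot [-3.138  0.105  2.879] F [ 0.9 -0.7  0.9] w -0.05667510699365204 q [ 0.74  0.42 -1.22  2.    0.56  0.98  0.56]
over shift [-0.613  0.006  0.072] turn [-0.003  0.003 -0.01 ]
```

View pics/c3.png

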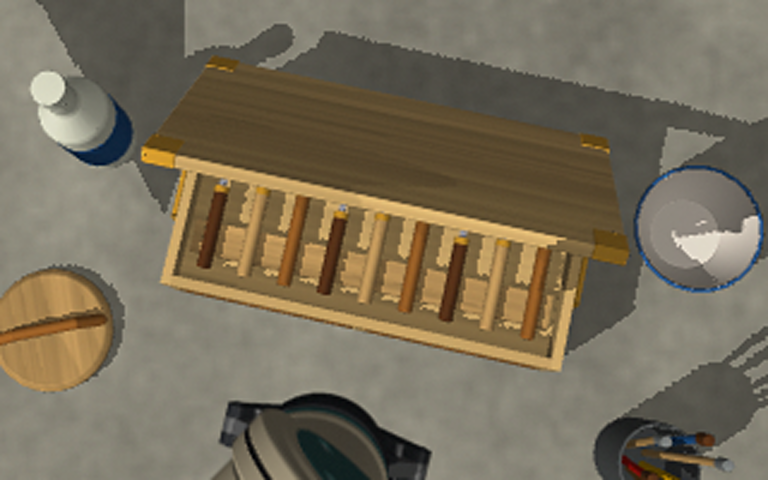

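The picture shows both drawers flush with the chest front and the bystanders unmoved. Next I'll move over the lid's free edge, which runs from about (145,157) to (628,255) in this crop.

{"api": "move_arm", "payload": {
  "rows": "-0.05 0 0 0 0 0 1; -0.12 0 0 0 0 0 1; -0.2 0 0.01 0 0 0 1; -0.29 0 0.01 0 0 0 1; -0.38 0 0.02 0 0 0 1; -0.46 0.01 0.03 0 0 0 1; -0.53 0.01 0.05 0 0 -0.01 1; -0.59 0.01 0.06 0 0 -0.01 1; -0.62 0.01 0.06 0 0 -0.01 1; -0.62 0.01 0.06 0 0 -0.01 1"
}}

```text
clock: 13.43
eef_pos: [636.6, -21.5, 311.6]
tool_rot: [-3.137, 0.106, 2.893]
force: [-0.8, 0.4, -0.8]
width: -0.2
gripper_force: 0.0
```

```bash
python3 -c "
from g import *
st()
for a in [.89,.8,.7,.6,.5,.4,.3,.2,.1,0.]: plan(C(200-180*np.cos(a)+12*np.sin(a)+9.6,0,100+180*np.sin(a)+12*np.cos(a)+15.1),0.1,str(a))"
```

```text
t 13.43 p [636.6 -21.5 311.6] chest [112.    1.9 311.6] rot [-3.137  0.106  2.893] F [-0.8  0.4 -0.8] w -0.1544891446489237 q [ 0.57  0.69 -1.07  1.55  0.71  1.2   0.7 ]
0.89 shift [ 0.039 -0.006  0.161] turn [-0.003  0.004 -0.001]
0.8 shift [ 0.085 -0.006  0.189] turn [-0.003  0.004 -0.001]
0.7 shift [ 0.132 -0.006  0.225] turn [-0.003  0.004 -0.001]
0.6 shift [ 0.177 -0.006  0.266] turn [-0.003  0.004 -0.001]
0.5 shift [ 0.216 -0.006  0.311] turn [-0.003  0.004 -0.001]
0.4 shift [ 0.251 -0.005  0.36 ] turn [-0.003  0.004 -0.001]
0.3 shift [ 0.281 -0.005  0.412] turn [-0.003  0.004 -0.001]
0.2 shift [ 0.306 -0.005  0.467] turn [-0.003  0.004 -0.001]
0.1 shift [ 0.325 -0.005  0.524] turn [-0.003  0.004 -0.001]
0.0 shift [ 0.338 -0.005  0.582] turn [-0.003  0.004 -0.001]
```

{"api": "move_arm", "payload": {
  "rows": "0.01 0 0.04 0 0 0 1; 0.02 0 0.08 0 0 0 1; 0.03 0 0.12 0 0 0 1; 0.035 0 0.14 0 0 0 1; 0.04 0 0.16 0 0 0 1; 0.055 0 0.17 0 0 0 1; 0.07 0 0.18 0 0 0 1; 0.085 0 0.19 0 0 0 1; 0.1 0 0.2 0 0 0 1; 0.115 0 0.212 0 0 0 1; 0.13 0 0.225 0 0 0 1"
}}

```text
clock: 14.35
eef_pos: [603.2, -12.5, 240.5]
tool_rot: [-3.137, 0.105, 2.896]
force: [0.4, -0.4, 2.3]
width: 0.0
gripper_force: 1.2
```

```bash
python3 -c "
from g import *
st()
for a in [.7,.6,.5,.4,.3,.2,.1,0.]: plan(C(200-180*np.cos(a)+12*np.sin(a)+9.6,0,100+180*np.sin(a)+12*np.cos(a)+15.1),0.1,str(a))"
```

```text
t 14.35 p [603.2 -12.5 240.5] chest [ 77.4   2.5 240.5] rot [-3.137  0.105  2.896] F [ 0.4 -0.4  2.3] w 0.011387239481792242 q [ 0.56  0.71 -1.03  1.74  0.78  1.04  0.59]
0.7 shift [-0.007 -0.008  0.002] turn [-0.003  0.003  0.001]
0.6 shift [ 0.037 -0.008  0.043] turn [-0.003  0.003  0.001]
0.5 shift [ 0.076 -0.008  0.088] turn [-0.003  0.003  0.001]
0.4 shift [ 0.111 -0.008  0.137] turn [-0.003  0.003  0.001]
0.3 shift [ 0.141 -0.007  0.189] turn [-0.003  0.003  0.001]
0.2 shift [ 0.166 -0.007  0.244] turn [-0.003  0.003  0.001]
0.1 shift [ 0.185 -0.007  0.301] turn [-0.003  0.003  0.001]
0.0 shift [ 0.198 -0.007  0.359] turn [-0.003  0.003  0.001]
```

{"api": "move_arm", "payload": {
  "rows": "0.01 0 0.02 0 0 0 1; 0.025 0 0.04 0 0 0 1; 0.045 0 0.062 0 0 0 1; 0.062 0 0.085 0 0 0 1; 0.08 0 0.11 0 0 0 1; 0.098 0 0.135 0 0 0 1; 0.115 0 0.16 0 0 0 1; 0.13 0 0.185 0 0 0 1; 0.143 0 0.21 0 0 0 1; 0.155 0 0.235 0 0 0 1; 0.165 0 0.26 0 0 0 1; 0.172 0 0.28 0 0 0 1"
}}

```text
clock: 15.35
eef_pos: [562.1, -2.5, 150.7]
tool_rot: [-3.137, 0.105, 2.896]
force: [1.4, 1.0, 2.4]
width: -0.0
gripper_force: 0.9
```

```bash
python3 -c "
from g import *
st()
for a in [.2,.1,0.]: plan(C(200-180*np.cos(a)+12*np.sin(a)+9.6,0,100+180*np.sin(a)+12*np.cos(a)+15.1),0.1,str(a))"
```

```text
t 15.35 p [562.1  -2.5 150.7] chest [ 35.2   2.2 150.7] rot [-3.137  0.105  2.896] F [1.4 1.  2.4] w -0.00673473114430028 q [ 0.51  0.76 -0.93  1.93  0.94  0.83  0.39]
0.2 shift [-0.006 -0.007 -0.039] turn [-0.003  0.003  0.001]
0.1 shift [ 0.013 -0.007  0.018] turn [-0.003  0.003  0.001]
0.0 shift [ 0.027 -0.007  0.076] turn [-0.003  0.003  0.001]
```

Nearly shut. The last ~24 mm go slowly.

{"api": "move_arm", "payload": {
  "rows": "0.003 0 0.012 0 0 0 1; 0.006 0 0.024 0 0 0 1; 0.01 0 0.034 0 0 0 1; 0.012 0 0.043 0 0 0 1; 0.015 0 0.051 0 0 0 1; 0.017 0 0.058 0 0 0 1; 0.019 0 0.064 0 0 0 1; 0.02 0 0.07 0 0 0 1; 0.02 0 0.075 0 0 0 1; 0.02 0 0.08 0 0 0 1; 0.02 0 0.08 0 0 0 1"
}}

```text
clock: 16.27
eef_pos: [558.8, -1.9, 126.9]
tool_rot: [-3.137, 0.104, 2.896]
force: [0.7, 1.5, 0.6]
width: -0.2
gripper_force: 0.2
```

```bash
python3 -c "
from g import *
st()"
```

```text
t 16.27 p [558.8  -1.9 126.9] chest [ 31.8   2.  126.9] rot [-3.137  0.104  2.896] F [0.7 1.5 0.6] w -0.23810888050590492 q [ 0.49  0.79 -0.89  1.96  0.99  0.79  0.34]
```

{"api": "move_arm", "payload": {
  "rows": "0 0 0.005 0 0 0 1; 0 0 0.01 0 0 0 1; 0 0 0.014 0 0 0 1; 0 0 0.018 0 0 0 1; 0 0 0.018 0 0 0 1"
}}

```text
clock: 16.68
eef_pos: [559.0, -1.7, 126.0]
tool_rot: [-3.134, 0.108, 2.896]
force: [-15.1, -3.8, 41.3]
width: -0.5
gripper_force: 20.8
```

{"api": "move_arm", "payload": {
  "rows": "0 0 -0.01 0 0 0 1; 0 0 -0.04 0 0 0 1; 0.02 0 -0.12 0 0 0 1; 0.06 0 -0.24 0 0 0 1; 0.14 0 -0.36 0 0 0 1; 0.22 0 -0.48 0 0 0 1; 0.32 0 -0.56 0 0 0 1; 0.38 0 -0.6 0 0 0 1; 0.4 0 -0.6 0 0 0 1; 0.4 0 -0.6 0 0 0 1"
}}

```text
clock: 17.52
eef_pos: [424.9, 31.9, 288.6]
tool_rot: [-3.135, 0.107, 2.896]
force: [0.2, 0.8, -0.2]
width: -0.2
gripper_force: 0.0
```

```bash
python3 -c "
from g import *
import cv2
st()
im=[cv2.resize(get_image(n)['img'][y:y+220,x:x+260,::-1],None,fx=1.5,fy=1.5,interpolation=cv2.INTER_CUBIC) for n,x,y in(('top',220,100),('scene',200,100))]
cv2.imwrite('pics/c4.png',cv2.hconcat(im))"
```

```text
t 17.52 p [424.9  31.9 288.6] chest [-106.3    2.1  288.6] rot [-3.135  0.107  2.896] F [ 0.2  0.8 -0.2] w -0.23708195943833718 q [ 0.72  0.39 -1.19  2.1   0.57  0.89  0.53]
```

View pics/c4.png

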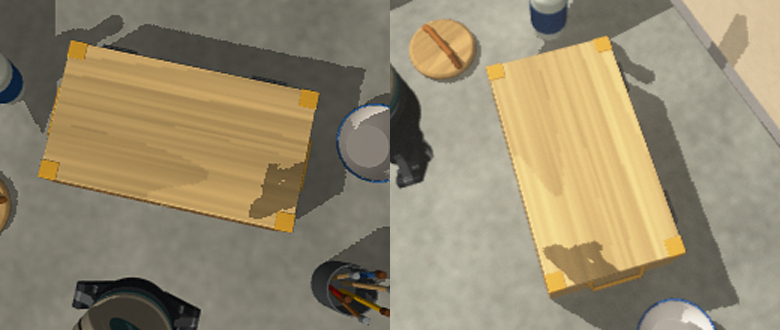

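The lid lies flat and shut, no drawer stands out below the front edge, the bystanders are in place and the arm is clear. Handing in.

```bash
python3 -c "
from cell import *
print(finish_job())"
```

```text
the job is handed in; nothing more can be done
None
```

I pushed both drawers home and pressed the lid fully shut, the bottle, bowl, baren and brush pot are still where they stood, and I handed the job in at about 17.6 s of the 54 s allowed; the highest force was about 44 N at the fingertips, as the lid met its stop.

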